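Turned finials to the finishing rack in reverse order

ROBOT

A 7-joint arm with a two-finger parallel gripper is mounted at the origin on the work surface. World frame = base frame: x ahead of the robot, y to its left, z up, the work surface at z = 0. Lengths are in m, angles in rad, forces in N, time in s.
With the tool pointing down it reaches from about 0.4 to 0.875 m from the base axis. Payload 19.3 kg.
Tool frame: the origin (TCP) lies on the centre line of the jaws, within the pads' length; the fingertips stand 14 mm ahead of it and the grasp point (between the pads) lies 5 mm behind it (tip_reach is the distance from the TCP to the fingertips, in m); z points along the fingers, y is the direction in which the jaws open and shut (so a half turn about z gives the same grasp; the last joint's range is limited). The gripper opens to 85 mm and grips with 20 to 120 N. Pads are 22 mm wide; open, the fingers measure 114 mm over their backs; the gripper's body (76 mm by 85 mm) begins 54 mm behind the grasp point. The pads swing forward as they close: fully open they stand 13 mm farther back than shut.
Start: joints at [-1.377, 0.521, -0.036, 1.599, 0.021, 1.021, -0.113], TCP at [0.163, 0.603, 0.245] pointing down, gripper open.
Joint ranges: [-2.91, 2.91], [-0.3, 2.13], [-1.5, 1.42], [0.17, 2.43], [-1.26, 4.41], [0.16, 1.93], [-2.52, 2.52]. Speed limits (rad/s): [1.89, 1.89, 2.39, 2.39, 3.01, 3.01, 3.01].

INTERFACE

Orientations are given as [roll, pitch, yaw] about the fixed x, y, z axes, in that order (R = Rz(yaw) Ry(pitch) Rx(roll)).
In Python, from station import observe, camera, camera_info, finish_job, tip_reach gives the robot as it stands. The module is installed in compiled form; this text tells all that it offers.
- The arm moves only by the shell command python3 -m jog 'ROWS' [OPENING] [FORCE]. ROWS is JSON, a list of rows, each a list of 2 entries, a list of its own where there are three numbers: the shift along the world's x, y, z in cm, then the turn about the world's z in degrees. In form: [[[x, y, z], twist], ...]. A call has 1 to 10 rows; each row is the pose to reach, as a shift and turn from the pose commanded when the call began; what a row does not reach only later rows make up. A row lasts 1/10 s, in which the tool goes at most 50 mm and 8.59 degrees, less where a joint would pass 70% of its speed; a pose out of reach is approached as far as the arm can. A call with a gripper value outside its range is refused whole. OPENING is the closure, from 0 (fully open) to 1 (shut), set as the call begins (- or left out, the last holds). The fingers move at their own pace and stop on an object; FORCE is the grip in N (left out, the last holds). Time passes only in rows, so rows that repeat a pose let the fingers close. It gives the time, the measured TCP pose, the force and the opening at its end, in the units of the state.
- observe(): the state, without advancing time (a new reading comes with each control period).
- camera(name): name is "scene" or "top" or "wrist"; returns (picture, depth): 480x640x3 uint8, blue, green, red; 480x640 float32, m along the optical axis (not along the pixel's ray), 0 where there is no reading.
- camera_info(name): a dict with "fx", "fy", "cx", "cy" (pixels), "extrinsics" (4x4, takes a point from world to camera coordinates); the wrist camera has in their place "mount" (4x4, takes a point from camera to tool coordinates, whose origin is the TCP and whose axes are the flange's). Camera axes: x right, y up, looking along -z (the intrinsics and any distortion apply to the point x, -y, -z); pixel columns grow to the right and rows downward; lengths in m; the calibration is good to about 2 mm. A picture is of the moment at which its call begins: read the wrist's pose just before it. camera_info takes no time and is no camera call.
- finish_job(): hands the job in, once; it reports no verdict.
The state is a dict: "t": time; "joint_pos": joint angles; "joint_vel": joint speeds; "joint_efforts": joint torques, N m; "tool_pos": TCP position; "tcp_rot": TCP orientation; "ft_force": force on the tool from outside, world axes, zero at the start; "torque": the same for the moment, N m; "finger_gap": finger opening in m.
Only numpy, scipy, OpenCV 4.12 (cv2) and the standard library are available. Lean on these libraries where they do the work, as an engineer would, in place of code of your own. Each camera call takes 0.05 s, during which the arm holds its last target. There are 200 camera calls.

TASK

Move the four turned wooden finials from the sanding rack (the row of pale square blocks) to the finishing rack (the long dark plank), one to each pocket and in reverse order: the finial that now stands farthest to the robot's left goes into the pocket farthest to its right, the next one into the pocket beside that, and so on. Each must end upright with its foot fully down in its pocket, released; leave the wax jar where it is.

Things in the scene. Friction and masses are not known exactly. Their poses are not given: they have to be found in the camera images.
- ball_mid (a point): Loose turned wooden finial, 65 to 130 g, upright in the sanding rack. Head: a ball 30 mm across on a thin neck. 86 mm tall. Round foot 32 mm across; from 20 to 58 mm above the underside a round belly 44 mm across, to grip from above. The point is on its axis, half-way up, 43 mm above its underside; z runs up the axis; yaw random.
- spire_mid (a point): Loose turned wooden finial, 65 to 130 g, upright in the sanding rack. Head: a pointed cone. 88 mm tall. Round foot 32 mm across; from 20 to 57 mm above the underside a round belly 44 mm across, to grip from above. The point is on its axis, half-way up, 44 mm above its underside; z runs up the axis; yaw random.
- tongue_mid (a point): Loose turned wooden finial, 65 to 130 g, upright in the sanding rack. Head: an upright flat tongue, 10 mm thick and 30 mm wide. 82 mm tall. Round foot 32 mm across; from 20 to 58 mm above the underside a round belly 44 mm across, to grip from above. The point is on its axis, half-way up, 41 mm above its underside; z runs up the axis; yaw random.
- square_mid (a point): Loose turned wooden finial, 65 to 130 g, upright in the sanding rack. Head: a square block, 24 x 24 x 22 mm. 80 mm tall. Round foot 32 mm across; from 20 to 58 mm above the underside a round belly 44 mm across, to grip from above. The point is on its axis, half-way up, 40 mm above its underside; z runs up the axis; yaw random.
- block_ball: Fixed pale socket block of the sanding rack, 66 x 66 x 22 mm, where the ball-headed finial starts. Origin: centre of its underside, 8 mm above the table. Pocket in its top 52 mm across, 12 mm deep, floor 10 mm above the origin. Four like blocks stand 74 mm apart in a row along their y axis (to the robot's left, within 12 degrees of world +y), x away from the robot; order random.
- block_spire: Fixed pale socket block of the sanding rack, 66 x 66 x 22 mm, where the spire-headed finial starts. Origin: centre of its underside, 8 mm above the table. Pocket in its top 52 mm across, 12 mm deep, floor 10 mm above the origin. Four like blocks stand 74 mm apart in a row along their y axis (to the robot's left, within 12 degrees of world +y), x away from the robot; order random.
- block_tongue: Fixed pale socket block of the sanding rack, 66 x 66 x 22 mm, where the tongue-headed finial starts. Origin: centre of its underside, 8 mm above the table. Pocket in its top 52 mm across, 12 mm deep, floor 10 mm above the origin. Four like blocks stand 74 mm apart in a row along their y axis (to the robot's left, within 12 degrees of world +y), x away from the robot; order random.
- block_square: Fixed pale socket block of the sanding rack, 66 x 66 x 22 mm, where the square-headed finial starts. Origin: centre of its underside, 8 mm above the table. Pocket in its top 52 mm across, 12 mm deep, floor 10 mm above the origin. Four like blocks stand 74 mm apart in a row along their y axis (to the robot's left, within 12 degrees of world +y), x away from the robot; order random.
- rack: Finishing rack: fixed dark plank, 80 (x) by 310 mm (y), 26 mm high, empty. Origin: centre of its underside, on the table; y runs along the row to the robot's left (within 12 degrees of world +y), x away from the robot. Four round pockets 52 mm across, 12 mm deep, at x = 0, y = -111, -37, 37, 111 mm; floor 14 mm above the origin. It lies nearer or farther than the sanding rack.
- tin: Bystander: loose jar of wax with a steel lid, 80 mm across, 75 mm tall; origin at the centre of its underside. Leave alone.
Mind the look-alikes: they are no part of the job. What is shaped like the part that bears ball_mid but green is not meant.

How it is judged:
By the outcome, as a careful person would: the job done as asked, in the order asked, and still so for the second after the job is handed in, with the robot touching nothing.
It also fails if it takes over 112 s, if anything falls off the work surface, if the arm or the gripper's body presses on something with over 40 N, if the wrist force passes 120 N, or if a joint passes its speed limit or range.

## Working session

There is one attempt and no reset: what is moved stays moved. The work goes in short steps, Python scripts to look and compute and a shell command to move; the robot and the scene stay as the last step left them, time stands still between calls to the robot, and variables do not carry over. Pictures are saved under pics/ and viewed, about 12 in all and at most 16, crops included, and the job is handed in when it is done.

```bash
mkdir -p pics; python3 - <<'E'
from station import *
import cv2,numpy as np
print(observe()); print(tip_reach)
for n in("top","scene"):
    p,d=camera(n);cv2.imwrite(f"pics/{n}0.png",p);np.save(f"{n}0.npy",d);i=camera_info(n);print(n,i)
print(camera_info("wrist"))
E
```

```text
{'t': 0.0, 'joint_pos': array([-1.37720004,  0.522036  , -0.03633252,  1.59999953,  0.02117582,
        1.02108433, -0.11277673]), 'joint_vel': array([-8.80432522e-05,  8.15535559e-04, -7.65906631e-04, -2.37053523e-04,
        7.12117163e-04, -8.66148060e-04, -3.02722440e-04]), 'joint_efforts': array([ 1.04521099e-03, -9.27092743e+01,  1.98041797e+00, -3.69925117e+01,
        1.79121463e-02,  8.28465389e-03, -2.36187952e-05]), 'tool_pos': array([0.16290931, 0.60306573, 0.24471498]), 'tcp_rot': array([-3.14045079e+00,  5.78806593e-05,  2.87780134e+00]), 'ft_force': array([-0.2679569 ,  0.3349164 ,  0.36942952]), 'torque': array([-0.00775257,  0.01025749, -0.03997749]), 'finger_gap': 0.0855474424010949}
0.014
top {'fx': 507.4193152754343, 'fy': 507.4193152754343, 'cx': 315.9970383600897, 'cy': 238.15158036719885, 'extrinsics': array([[-0.0135919 , -0.99987624, -0.00792284, -0.0708424 ],
       [ 0.9939645 , -0.0143733 ,  0.10875654, -0.55626223],
       [-0.10885696, -0.00639681,  0.99403684, -0.81511589],
       [ 0.        ,  0.        ,  0.        ,  1.        ]])}
scene {'fx': 524.0250775284331, 'fy': 524.0250775284331, 'cx': 314.53638890100666, 'cy': 240.60216985744188, 'extrinsics': array([[ 0.24418744,  0.96969028, -0.00855938, -0.05503565],
       [-0.75961128,  0.19675716,  0.61990106,  0.38339226],
       [ 0.60279615, -0.14487026,  0.7846333 , -1.25732972],
       [ 0.        ,  0.        ,  0.        ,  1.        ]])}
{'fx': 386.73252679841136, 'fy': 386.73252679841136, 'cx': 316.4308280223087, 'cy': 241.75321799821523, 'mount': array([[ 2.29159671e-04,  9.58733767e-01,  2.84305315e-01,
         7.27275671e-02],
       [ 9.99999965e-01, -2.57512845e-04,  6.23505622e-05,
        -2.23674575e-04],
       [ 1.32989860e-04,  2.84305291e-01, -9.58733792e-01,
        -1.28359446e-01],
       [ 0.00000000e+00,  0.00000000e+00,  0.00000000e+00,
         1.00000000e+00]])}
```

View pics/top0.png

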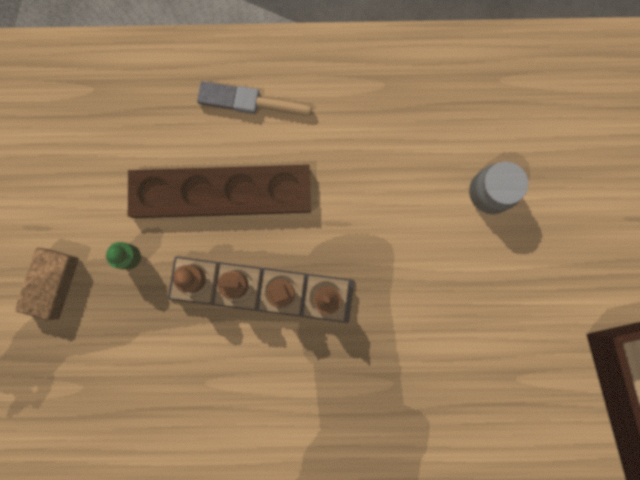

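View pics/scene0.png

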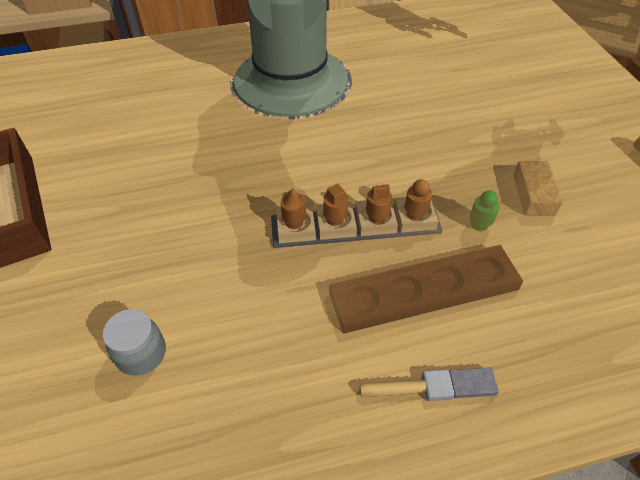

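Robot's left is image-left in the top view, so the order left to right is ball (188,278), tongue (232,284), square (280,292), spire (326,298). The look-alike is the green finial (122,255), which is not part of the job. The empty plank is at (220,190) and the jar is at (500,187). The plank also can't be confused with the dark tray (620,380).

```bash
cat > h.py <<'E'
import numpy as np,cv2
from scipy.optimize import least_squares
from station import *
def world(d,i,E):
    v,u=np.nonzero(d>0); z=d[v,u]
    c=np.stack([(u-i["cx"])/i["fx"]*z,-(v-i["cy"])/i["fy"]*z,-z],1)
    R=E[:3,:3]; return u,v,(c-E[:3,3])@R
def rect(P):
    (c,s,a)=cv2.minAreaRect(P.astype(np.float32)); b=cv2.boxPoints((c,s,a))
    e=max([b[1]-b[0],b[2]-b[1]],key=np.linalg.norm); e=e*np.sign(e[1]); e/=np.linalg.norm(e)
    return np.array(c),np.array(s),e
E
python3 - <<'E'
from h import *
p,_=cv2.imread("pics/top0.png"),0
R={}
for n in("top","scene"):
    p=cv2.imread(f"pics/{n}0.png");d=np.load(f"{n}0.npy");i=camera_info(n)
    u,v,W=world(d,i,i["extrinsics"]); 
    if n=="top": box=lambda a,b,c,e:(u>a)&(u<b)&(v>c)&(v<e); pl=box(120,318,155,225); sa=box(160,360,250,330)
    else: box=lambda a,b,c,e:(u>a)&(u<b)&(v>c)&(v<e); pl=box(322,530,246,335); sa=box(265,447,175,250)
    m=pl&(W[:,2]>.021)&(W[:,2]<.032); c,s,e=rect(W[m,:2]);print(n,"plank",c,s,np.degrees(np.arctan2(-e[0],e[1])))
    print(" pockets -111..111",[(c+e*y).round(4) for y in(-.111,-.037,.037,.111)], "z",np.median(W[m,2]))
    m=sa&(W[:,2]>.026)&(W[:,2]<.034); c,s,e=rect(W[m,:2]);print(n,"sand",c,s,np.degrees(np.arctan2(-e[0],e[1])))
    for k in(1.5,.5,-.5,-1.5):
        q=c+e*k*.074
        b=sa&(np.hypot(*(W[:,:2]-q).T)<.034)&(W[:,2]>.042)&(W[:,2]<.072)
        f=least_squares(lambda x:np.hypot(*(W[b,:2]-x).T)-.022,q,loss="soft_l1",f_scale=.002)
        h=sa&(np.hypot(*(W[:,:2]-q).T)<.034)&(W[:,2]>.085)
        print("  block",q.round(4),"belly",f.x.round(4),b.sum(),"head",W[h].mean(0).round(4),W[h,2].max())
E
```

```text
top plank [0.63998282 0.08725496] [0.08137753 0.31088987] 0.9337359
 pockets -111..111 [array([ 0.6418, -0.0237]), array([0.6406, 0.0503]), array([0.6394, 0.1243]), array([0.6382, 0.1982])] z 0.025195858485003778
top sand [0.47201663 0.01785159] [0.28859401 0.06606433] -8.230676
  block [0.4879 0.1277] belly [0.4896 0.126 ] 111 head [0.4894 0.1231 0.0981] 0.10519241676697354
  block [0.4773 0.0545] belly [0.4792 0.056 ] 73 head [0.4791 0.0544 0.0985] 0.10256523833785733
  block [ 0.4667 -0.0188] belly [ 0.4646 -0.0201] 24 head [ 0.4646 -0.0208  0.0969] 0.10122636245624346
  block [ 0.4561 -0.092 ] belly [ 0.453  -0.0889] 1 head [ 0.4532 -0.0941  0.0939] 0.10834416839667287
scene plank [0.63899386 0.08560808] [0.08345419 0.31155622] 1.1477798
 pockets -111..111 [array([ 0.6412, -0.0254]), array([0.6397, 0.0486]), array([0.6383, 0.1226]), array([0.6368, 0.1966])] z 0.026492514183995362
scene sand [0.47198683 0.01598461] [0.28839549 0.07066159] -8.110371
  block [0.4876 0.1259] belly [0.4883 0.1242] 284 head [0.4944 0.1208 0.0976] 0.10729323213498607
  block [0.4772 0.0526] belly [0.4779 0.0542] 273 head [0.4812 0.0527 0.0957] 0.1029807101031282
  block [ 0.4668 -0.0206] belly [ 0.4634 -0.0219] 275 head [ 0.468  -0.0231  0.0958] 0.10313032995224024
  block [ 0.4563 -0.0939] belly [ 0.4521 -0.0958] 279 head [ 0.4578 -0.0964  0.0942] 0.1074060307686664
```

```bash
python3 -m jog '[[[3,-5,0],-8],[[7,-10,0],-16],[[10,-15,-1],-24],[[13,-19,-1],-32],[[16,-24,-2],-41],[[20,-29,-2],-49],[[23,-34,-3],-57],[[26,-38,-3],-65],[[29,-43,-4],-73],[[31,-46,-4.5],-79]]' 0 50
python3 -m jog '[[[1,-1,0],-3],[[1.6,-1.8,0],-4.1],[[1.6,-1.8,0],-4.1],[[1.6,-1.8,0],-4.1]]'
python3 - <<'E'
from h import *
s=observe();print(s["tool_pos"],np.degrees(s["tcp_rot"]),s["joint_pos"])
p,d=camera("wrist");cv2.imwrite("pics/w1.png",p);np.save("w1.npy",d)
E
```

```text
t: 1.1
tool_pos: [0.4424, 0.1893, 0.2073]
tcp_rot: [3.141, -0.0, 1.494]
ft_force: [1.1, 1.3, -0.0]
finger_gap: 0.0853
t: 1.5
tool_pos: [0.4571, 0.1742, 0.2073]
tcp_rot: [-3.141, -0.0, 1.43]
ft_force: [-0.6, 0.6, 0.0]
finger_gap: 0.0859
[0.45708907 0.17420053 0.2072781 ] [-1.79972858e+02 -1.50943500e-02  8.19487280e+01] [-0.79961828  0.38459669  0.40527903  2.00525579 -0.21011453  0.7916126
 -0.41283554]
```

View pics/w1.png

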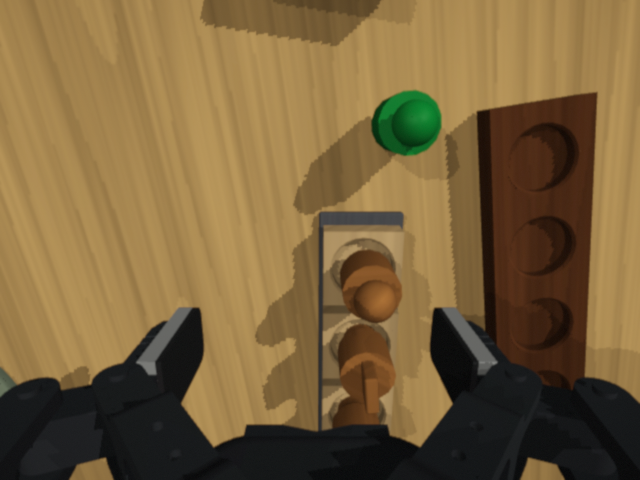

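The wrist view shows the brown ball finial at (375,295) in the end block, with the tongue next to it at (370,375). The green look-alike at (410,122) stands on the bare table. The jaws are square to the row. I'll check the positions from this close view.

```bash
cat >> h.py <<'E'
def wristE(s,i):
    from scipy.spatial.transform import Rotation as Ro
    T=np.eye(4);T[:3,:3]=Ro.from_euler("xyz",s["tcp_rot"]).as_matrix();T[:3,3]=s["tool_pos"]
    return np.linalg.inv(T@i["mount"])
def axis(W,q):
    b=(np.hypot(*(W[:,:2]-q).T)<.034)&(W[:,2]>.042)&(W[:,2]<.072)
    return least_squares(lambda x:np.hypot(*(W[b,:2]-x).T)-.022,q,loss="soft_l1",f_scale=.002).x.round(4),b.sum()
E
python3 - <<'E'
from h import *
s=observe();i=camera_info("wrist");d=np.load("w1.npy")
u,v,W=world(d,i,wristE(s,i))
for q in([.489,.125],[.4785,.055]):print(axis(W,np.array(q)))
h=(np.hypot(W[:,0]-.489,W[:,1]-.125)<.03)&(W[:,2]>.08);print(W[h].mean(0))
m=(u>470)&(u<600)&(v>90)&(v<385)&(W[:,2]>.021)&(W[:,2]<.032);print(rect(W[m,:2]))
E
```

```text
(array([0.4907, 0.1249]), np.int64(689))
(array([0.4802, 0.055 ]), np.int64(994))
[0.48977296 0.1296461  0.09803201]
(array([0.64070481, 0.11131836]), array([0.08215875, 0.26041624]), array([-0.01468096,  0.9998922 ], dtype=float32))
```

```bash
python3 -m jog '[[[1.5,-2.5,0],0],[[3.3,-4.9,0],0],[[3.3,-4.9,0],0],[[3.3,-4.9,-3],0],[[3.3,-4.9,-6],0],[[3.3,-4.9,-9],0],[[3.3,-4.9,-12],0],[[3.3,-4.9,-14],0],[[3.3,-4.9,-15.3],0],[[3.3,-4.9,-15.3],0]]'
python3 -m jog '[[[0,0,0],0],[[0,0,0],0]]'
```

```text
t: 2.55
tool_pos: [0.4897, 0.1247, 0.0533]
tcp_rot: [-3.14, 0.001, 1.429]
ft_force: [0.7, -0.7, 0.1]
finger_gap: 0.0852
t: 2.75
tool_pos: [0.4911, 0.1245, 0.0554]
tcp_rot: [3.14, -0.001, 1.428]
ft_force: [0.3, -0.0, 0.1]
finger_gap: 0.0856
```

```bash
python3 -m jog '[[[0,0,0],0],[[0,0,0],0],[[0,0,0],0],[[0,0,0],0],[[0,0,0],0],[[0,0,0],0],[[0,0,0],0],[[0,0,0],0]]' 1 50
python3 -m jog '[[[0,0,1],0],[[0,0,3],0],[[0,0,5],0],[[0,0,7],0],[[0,0,9],0],[[0,0,11],0],[[0,0,12],0],[[0,0,12],0],[[0,0,12],0]]'
python3 -c "
from h import *
p,d=camera('scene');cv2.imwrite('pics/s1.png',p[100:350,220:560])"
```

```text
t: 3.55
tool_pos: [0.4909, 0.1241, 0.0549]
tcp_rot: [3.141, -0.001, 1.427]
ft_force: [-2.8, 0.4, 12.2]
finger_gap: 0.0427
t: 4.45
tool_pos: [0.4904, 0.1241, 0.1739]
tcp_rot: [-3.141, 0.0, 1.428]
ft_force: [-0.6, 0.6, -2.3]
finger_gap: 0.043
```

View pics/s1.png

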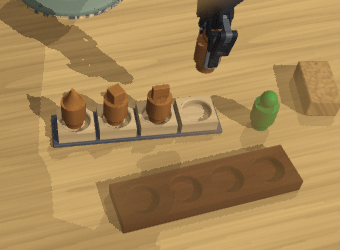

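The ball finial is held upright at crop (205,50) and its block is empty. I'll carry it to the rightmost pocket.

```bash
python3 -m jog '[[[1,-1,0],1],[[3,-3,0],2],[[5,-5,0],3],[[7,-7,0],4],[[9,-9,0],5],[[11,-11,0],6],[[13,-13,0],8],[[14.5,-14.3,0],9],[[15.1,-14.9,0],9],[[15.1,-14.9,0],9]]'
python3 -m jog '[[[0,0,0],0],[[0,0,-2],0],[[0,0,-4],0],[[0,0,-6],0],[[0,0,-8],0],[[0,0,-8],0],[[0,0,-8],0]]'
python3 -c "
from h import *
s=observe();print(s['tool_pos'],s['tcp_rot'],s['ft_force'])
p,d=camera('scene');cv2.imwrite('pics/s2.png',cv2.resize(p[150:350,250:550],None,fx=2,fy=2))
i=camera_info('scene');u,v,W=world(d,i,i['extrinsics'])
b=(np.hypot(*(W[:,:2]-[.641,-.0245]).T)<.04)&(W[:,2]>.03)&(W[:,2]<.095)
c=p[v,u].astype(int);b&=(c[:,2]-c[:,0]>40)
for a in (.05,.06,.065,.07,.075,.08):
    k=b&(abs(W[:,2]-a)<.0025);print(a,k.sum(),W[k].mean(0) if k.any() else '')
print(W[b,2].min())"
```

```text
t: 5.5
tool_pos: [0.6415, -0.0258, 0.1732]
tcp_rot: [-3.14, 0.0, 1.583]
ft_force: [-0.8, -0.4, -0.9]
finger_gap: 0.0428
t: 6.2
tool_pos: [0.6414, -0.0243, 0.0948]
tcp_rot: [-3.141, -0.0, 1.585]
ft_force: [-0.5, 0.6, 0.0]
finger_gap: 0.043
[ 0.64143604 -0.02426711  0.09476654] [-3.14121900e+00 -1.43319863e-04  1.58504411e+00] [-0.47334922  0.5564259   0.04003056]
0.05 0 
0.06 13 [ 0.64861333 -0.03386712  0.06083989]
0.065 15 [ 0.65017883 -0.03426018  0.06428478]
0.07 4 [ 0.65216954 -0.03358532  0.06817764]
0.075 0 
0.08 24 [ 0.6509773  -0.04050763  0.08068949]
0.03013036406623204
```

View pics/s2.png

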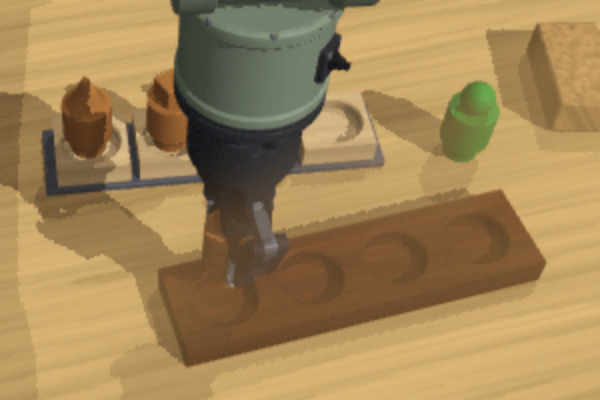

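```bash
python3 -m jog '[[[0,0,-1],0],[[0,0,-2],0],[[0,0,-3],0],[[0,0,-3.6],0],[[0,0,-4],0],[[0,0,-4.3],0],[[0,0,-4.3],0],[[0,0,-4.3],0]]'
python3 -m jog '[[[0,0,-0.1],0],[[0,0,-0.1],0],[[0,0,-0.1],0]]'
```

```text
t: 7.05
tool_pos: [0.6418, -0.025, 0.0514]
tcp_rot: [3.141, -0.0, 1.584]
ft_force: [0.4, 0.5, -1.6]
finger_gap: 0.0429
t: 7.35
tool_pos: [0.642, -0.025, 0.051]
tcp_rot: [3.141, -0.0, 1.584]
ft_force: [-2.0, 0.3, 8.4]
finger_gap: 0.0429
```

It touched the floor with 8 N at the expected height, so I'll release, retreat and look.

```bash
python3 -m jog '[[[0,0,0],0],[[0,0,0],0],[[0,0,0],0],[[0,0,0],0],[[0,0,0],0],[[0,0,0],0]]' 0
python3 -m jog '[[[0,0,2],0],[[0,0,4],0],[[0,0,6],0],[[0,0,8],0],[[0,0,10],0],[[0,0,12],0],[[0,0,12.5],0],[[0,0,12.5],0]]'
python3 -m jog '[[[-3,1,0],-1],[[-6,3,0],-3],[[-9,5,0],-6],[[-12,7,0],-9],[[-15,8,0],-9.2],[[-16.2,8,0],-9.2],[[-16.2,8,0],-9.2],[[-16.2,8,0],-9.2]]'
python3 -c "
from h import *
s=observe();print(s['tool_pos'],s['tcp_rot'])
p,d=camera('scene');cv2.imwrite('pics/s3.png',cv2.resize(p[150:350,250:550],None,fx=2,fy=2))
i=camera_info('scene');u,v,W=world(d,i,i['extrinsics']);q=np.array([.641,-.0245])
print(axis(W,q)); k=(np.hypot(*(W[:,:2]-q).T)<.03);print('top',W[k,2].max(),W[k&(W[:,2]>.085)].mean(0))"
```

```text
t: 7.95
tool_pos: [0.6417, -0.0249, 0.0503]
tcp_rot: [-3.142, 0.0, 1.585]
ft_force: [0.6, -0.5, -0.3]
finger_gap: 0.0851
t: 8.75
tool_pos: [0.6419, -0.0249, 0.1758]
tcp_rot: [3.141, -0.0, 1.585]
ft_force: [-0.4, 1.1, -0.2]
finger_gap: 0.0852
t: 9.55
tool_pos: [0.4805, 0.0547, 0.1752]
tcp_rot: [3.141, 0.0, 1.424]
ft_force: [0.6, 0.9, 0.4]
finger_gap: 0.0855
[0.48050412 0.05474106 0.17516162] [3.14113320e+00 1.99304786e-04 1.42376671e+00]
(array([ 0.6392, -0.0244]), np.int64(355))
top 0.10273988002782723 [ 0.64450234 -0.02680815  0.09470116]
```

View pics/s3.png

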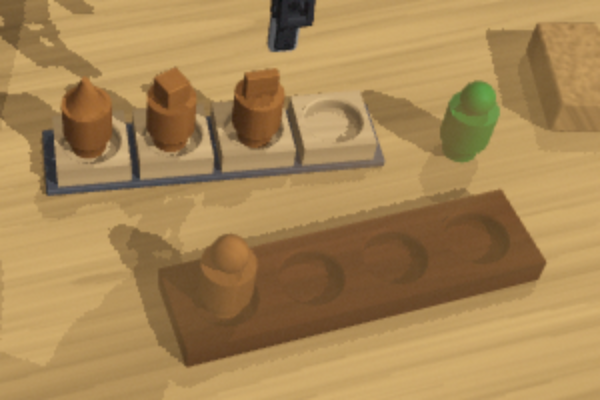

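The ball finial stands upright in the rightmost pocket at (229,275). The tool is now over the tongue finial.

```bash
python3 -m jog '[[[0,0,-3],0],[[0,0,-6],0],[[0,0,-9],0],[[0,0,-11],0],[[0,0,-12.1],0],[[0,0,-12.1],0],[[0,0,-12.1],0]]'
python3 -m jog '[[[0,0,0],0],[[0,0,0],0],[[0,0,0],0],[[0,0,0],0],[[0,0,0],0],[[0,0,0],0],[[0,0,0],0],[[0,0,0],0]]' 1 50
python3 -m jog '[[[0,0,1],0],[[0,0,3],0],[[0,0,5],0],[[0,0,7],0],[[0,0,9],0],[[0,0,11],0],[[0,0,12],0],[[0,0,12],0],[[0,0,12],0]]'
python3 -m jog '[[[1,0,0],1],[[3,0,0],2],[[5,0,0],3],[[7,0,0],4],[[9,0,0],5],[[11,0,0],6],[[13,0,0],8],[[15,-0.5,0],9],[[16,-0.5,0],9],[[16,-0.5,0],9]]'
python3 -m jog '[[[0,0,0],0],[[0,0,-2],0],[[0,0,-4],0],[[0,0,-6],0],[[0,0,-8],0],[[0,0,-8],0],[[0,0,-8],0]]'
```

```text
t: 10.3
tool_pos: [0.4803, 0.0547, 0.0548]
tcp_rot: [3.141, -0.0, 1.423]
ft_force: [0.9, 0.0, 1.2]
finger_gap: 0.0852
t: 11.1
tool_pos: [0.4801, 0.0552, 0.0551]
tcp_rot: [3.141, -0.001, 1.424]
ft_force: [-1.7, 0.1, 15.2]
finger_gap: 0.0427
t: 12.0
tool_pos: [0.4795, 0.0552, 0.174]
tcp_rot: [-3.141, -0.0, 1.424]
ft_force: [-0.5, 0.6, -0.9]
finger_gap: 0.0428
t: 13.0
tool_pos: [0.6404, 0.0497, 0.1732]
tcp_rot: [-3.141, 0.0, 1.58]
ft_force: [0.7, -0.2, -0.2]
finger_gap: 0.043
t: 13.7
tool_pos: [0.6394, 0.0501, 0.0948]
tcp_rot: [-3.141, 0.0, 1.581]
ft_force: [0.9, -0.8, -1.1]
finger_gap: 0.0429
```

```bash
python3 -m jog '[[[0,0,-1],0],[[0,0,-2],0],[[0,0,-3],0],[[0,0,-3.6],0],[[0,0,-4],0],[[0,0,-4.3],0],[[0,0,-4.3],0],[[0,0,-4.3],0]]'
python3 -m jog '[[[0,0,-0.1],0],[[0,0,-0.1],0],[[0,0,-0.1],0]]'
```

```text
t: 14.5
tool_pos: [0.6399, 0.05, 0.0515]
tcp_rot: [3.141, -0.0, 1.581]
ft_force: [0.2, -0.3, -0.9]
finger_gap: 0.0434
t: 14.8
tool_pos: [0.6399, 0.05, 0.0512]
tcp_rot: [3.141, -0.0, 1.581]
ft_force: [-4.2, -0.1, 13.0]
finger_gap: 0.0429
```

```bash
python3 -m jog '[[[0,0,0],0],[[0,0,0],0],[[0,0,0],0],[[0,0,0],0],[[0,0,0],0],[[0,0,0],0]]' 0
python3 -m jog '[[[0,0,2],0],[[0,0,4],0],[[0,0,6],0],[[0,0,8],0],[[0,0,10],0],[[0,0,12],0],[[0,0,12.5],0],[[0,0,12.5],0]]'
python3 -m jog '[[[-3,-1,0],-1],[[-6,-2,0],-3],[[-9,-3,0],-6],[[-12,-5,0],-9],[[-15,-6,0],-9],[[-17.5,-7.1,0],-9],[[-17.5,-7.1,0],-9],[[-17.5,-7.1,0],-9]]'
python3 -c "
from h import *
s=observe();print(s['tool_pos'],s['tcp_rot'])
p,d=camera('scene');cv2.imwrite('pics/s4.png',cv2.resize(p[150:350,250:550],None,fx=2,fy=2))
i=camera_info('scene');u,v,W=world(d,i,i['extrinsics'])
for q in ([.641,-.0245],[.64,.0495],[.464,-.021],[.4525,-.095]): print(axis(W,np.array(q)),W[np.hypot(*(W[:,:2]-q).T)<.03,2].max())"
```

```text
t: 15.4
tool_pos: [0.6397, 0.0501, 0.0503]
tcp_rot: [-3.142, 0.0, 1.581]
ft_force: [-0.1, 0.3, -0.6]
finger_gap: 0.0854
t: 16.2
tool_pos: [0.6399, 0.0501, 0.1757]
tcp_rot: [3.141, -0.0, 1.581]
ft_force: [-0.6, -0.2, 0.3]
finger_gap: 0.085
t: 17.0
tool_pos: [0.4645, -0.0209, 0.1749]
tcp_rot: [-3.141, 0.0, 1.424]
ft_force: [0.5, 0.1, -0.4]
finger_gap: 0.0856
[ 0.4645066  -0.02092096  0.17494006] [-3.14117725e+00  5.52668755e-05  1.42373547e+00]
(array([ 0.639 , -0.0245]), np.int64(352)) 0.10258369853665227
(array([0.6368, 0.0493]), np.int64(384)) 0.09823287031564058
(array([ 0.4634, -0.022 ]), np.int64(282)) 0.4414386271487406
(array([ 0.452 , -0.0958]), np.int64(275)) 0.4376947171403092
```

View pics/s4.png

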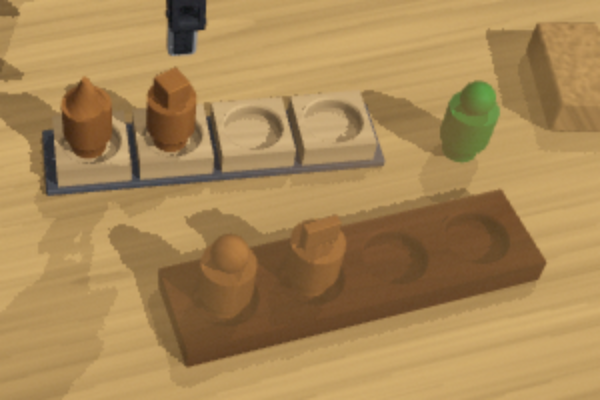

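The tongue finial is seated upright in the second pocket from the right, at (317,258). The square one goes next.

```bash
python3 -m jog '[[[0,0,-3],0],[[0,0,-6],0],[[0,0,-9],0],[[0,0,-11],0],[[0,0,-12.1],0],[[0,0,-12.1],0],[[0,0,-12.1],0]]'
python3 -m jog '[[[0,0,0],0],[[0,0,0],0],[[0,0,0],0],[[0,0,0],0],[[0,0,0],0],[[0,0,0],0],[[0,0,0],0],[[0,0,0],0]]' 1 50
python3 -m jog '[[[0,0,1],0],[[0,0,3],0],[[0,0,5],0],[[0,0,7],0],[[0,0,9],0],[[0,0,11],0],[[0,0,12],0],[[0,0,12],0],[[0,0,12],0]]'
python3 -m jog '[[[1,1,0],1],[[3,3,0],2],[[5,5,0],3],[[7,7,0],4],[[9,9,0],5],[[11,11,0],6],[[13,13,0],8],[[15,14.4,0],9],[[17,14.4,0],9],[[17.5,14.4,0],9]]'
python3 -m jog '[[[0,0,0],0],[[0,0,0],0],[[0,0,-2],0],[[0,0,-4],0],[[0,0,-6],0],[[0,0,-8],0],[[0,0,-8],0],[[0,0,-8],0]]'
python3 -m jog '[[[0,0,-1],0],[[0,0,-2],0],[[0,0,-3],0],[[0,0,-3.6],0],[[0,0,-4],0],[[0,0,-4.3],0],[[0,0,-4.3],0],[[0,0,-4.3],0]]'
python3 -m jog '[[[0,0,-0.1],0],[[0,0,-0.1],0],[[0,0,-0.1],0]]'
```

```text
t: 17.75
tool_pos: [0.4651, -0.021, 0.0547]
tcp_rot: [3.141, 0.0, 1.424]
ft_force: [0.8, 0.2, 0.6]
finger_gap: 0.0853
t: 18.55
tool_pos: [0.4651, -0.0208, 0.0551]
tcp_rot: [3.141, -0.001, 1.424]
ft_force: [-1.8, 1.0, 14.9]
finger_gap: 0.043
t: 19.45
tool_pos: [0.4645, -0.0208, 0.174]
tcp_rot: [-3.141, -0.0, 1.424]
ft_force: [-0.1, 0.6, -2.2]
finger_gap: 0.0429
t: 20.45
tool_pos: [0.6409, 0.124, 0.1726]
tcp_rot: [-3.141, 0.0, 1.582]
ft_force: [-0.3, -0.3, -2.2]
finger_gap: 0.043
t: 21.25
tool_pos: [0.6394, 0.123, 0.0948]
tcp_rot: [-3.141, 0.0, 1.581]
ft_force: [-0.1, 0.9, -0.7]
finger_gap: 0.0428
t: 22.05
tool_pos: [0.6399, 0.1231, 0.0515]
tcp_rot: [3.141, -0.0, 1.581]
ft_force: [0.3, -0.5, -0.7]
finger_gap: 0.0427
t: 22.35
tool_pos: [0.64, 0.123, 0.0511]
tcp_rot: [3.141, -0.0, 1.581]
ft_force: [-3.6, -0.7, 11.4]
finger_gap: 0.043
```

```bash
python3 -m jog '[[[0,0,0],0],[[0,0,0],0],[[0,0,0],0],[[0,0,0],0],[[0,0,0],0],[[0,0,0],0]]' 0
python3 -m jog '[[[0,0,2],0],[[0,0,4],0],[[0,0,6],0],[[0,0,8],0],[[0,0,10],0],[[0,0,12],0],[[0,0,12.5],0],[[0,0,12.5],0]]'
python3 -m jog '[[[-3,-3,0],-1],[[-6,-6,0],-3],[[-9,-9,0],-6],[[-12,-12,0],-9],[[-15,-16,0],-9],[[-17.5,-19,0],-9],[[-18.7,-21.9,0],-9],[[-18.7,-21.9,0],-9],[[-18.7,-21.9,0],-9]]'
python3 -m jog '[[[0,0,0],0],[[0,0,0],0]]'
python3 -c "
from h import *
s=observe();print(s['tool_pos'],s['tcp_rot'])
p,d=camera('scene');cv2.imwrite('pics/s5.png',cv2.resize(p[150:350,250:550],None,fx=2,fy=2))
i=camera_info('scene');u,v,W=world(d,i,i['extrinsics'])
for q in ([.641,-.0245],[.64,.0495],[.639,.1235],[.4525,-.095]): print(axis(W,np.array(q)),W[np.hypot(*(W[:,:2]-q).T)<.03,2].max())"
```

```text
t: 22.95
tool_pos: [0.6397, 0.123, 0.0503]
tcp_rot: [-3.142, 0.0, 1.581]
ft_force: [-0.5, 0.2, -0.2]
finger_gap: 0.0852
t: 23.75
tool_pos: [0.6399, 0.1231, 0.1758]
tcp_rot: [3.141, -0.0, 1.581]
ft_force: [-0.1, -0.0, -0.7]
finger_gap: 0.0853
t: 24.65
tool_pos: [0.4525, -0.0961, 0.1748]
tcp_rot: [-3.141, 0.0, 1.423]
ft_force: [0.3, 0.0, 0.3]
finger_gap: 0.0852
t: 24.85
tool_pos: [0.453, -0.0951, 0.175]
tcp_rot: [-3.141, 0.0, 1.425]
ft_force: [-0.1, -0.4, -0.4]
finger_gap: 0.0852
[ 0.45300936 -0.09505547  0.17495729] [-3.14106237e+00  5.74422271e-05  1.42544051e+00]
(array([ 0.639 , -0.0244]), np.int64(356)) 0.1018214940437467
(array([0.637 , 0.0493]), np.int64(378)) 0.09902462315735959
(array([0.6369, 0.1227]), np.int64(374)) 0.0974195637830169
(array([ 0.452 , -0.0957]), np.int64(272)) 0.4484844736434694
```

View pics/s5.png

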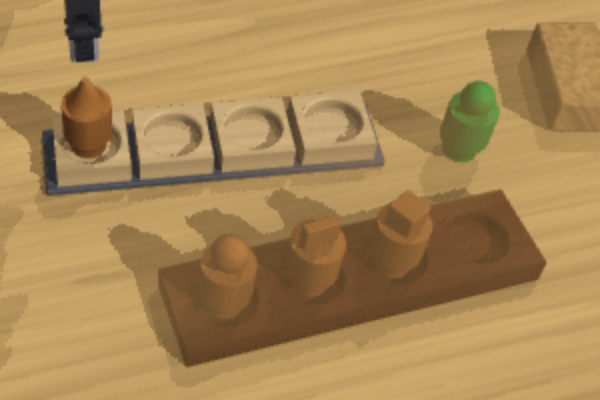

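Three finials are seated, the square one at (403,235). The spire goes to the leftmost pocket.

```bash
python3 -m jog '[[[0,0,-3],0],[[0,0,-6],0],[[0,0,-9],0],[[0,0,-11],0],[[0,0,-12],0],[[0,0,-12],0],[[0,0,-12],0]]'
python3 -m jog '[[[0,0,0],0],[[0,0,0],0],[[0,0,0],0],[[0,0,0],0],[[0,0,0],0],[[0,0,0],0],[[0,0,0],0],[[0,0,0],0]]' 1 50
python3 -m jog '[[[0,0,1],0],[[0,0,3],0],[[0,0,5],0],[[0,0,7],0],[[0,0,9],0],[[0,0,11],0],[[0,0,12],0],[[0,0,12],0],[[0,0,12],0]]'
python3 -m jog '[[[1,1,0],1],[[3,4,0],2],[[5,7,0],3],[[7,11,0],4],[[9,15,0],5],[[11,18,0],6],[[13,21,0],8],[[15,25,0],9],[[17,28,0],9],[[18.4,29.2,0],9]]'
python3 -m jog '[[[0,0,0],0],[[0,0,0],0],[[0,0,0],0],[[0,0,-2],0],[[0,0,-4],0],[[0,0,-6],0],[[0,0,-8],0],[[0,0,-8],0],[[0,0,-8],0]]'
```

```text
t: 25.6
tool_pos: [0.4531, -0.0959, 0.0559]
tcp_rot: [3.141, 0.0, 1.424]
ft_force: [0.7, -0.0, 0.8]
finger_gap: 0.0852
t: 26.4
tool_pos: [0.4532, -0.0959, 0.0561]
tcp_rot: [3.14, -0.0, 1.424]
ft_force: [-1.8, 1.3, 14.9]
finger_gap: 0.043
t: 27.3
tool_pos: [0.4525, -0.0957, 0.175]
tcp_rot: [-3.141, -0.0, 1.424]
ft_force: [-0.1, -0.5, -1.8]
finger_gap: 0.0427
t: 28.3
tool_pos: [0.6368, 0.201, 0.1734]
tcp_rot: [-3.14, -0.001, 1.586]
ft_force: [-0.9, -0.4, -1.2]
finger_gap: 0.0428
t: 29.2
tool_pos: [0.6367, 0.1956, 0.0958]
tcp_rot: [-3.141, 0.0, 1.58]
ft_force: [0.2, -0.1, -0.7]
finger_gap: 0.043
```

```bash
python3 -m jog '[[[0,0.1,-1],0],[[0,0.1,-2],0],[[0,0.1,-3],0],[[0,0.1,-3.6],0],[[0,0.1,-4],0],[[0,0.1,-4.3],0],[[0,0.1,-4.3],0],[[0,0.1,-4.3],0]]'
python3 -m jog '[[[0,0,-0.1],0],[[0,0,-0.1],0],[[0,0,-0.1],0]]'
```

```text
t: 30.0
tool_pos: [0.6369, 0.197, 0.0525]
tcp_rot: [3.141, -0.0, 1.581]
ft_force: [0.3, 0.3, -0.3]
finger_gap: 0.0429
t: 30.3
tool_pos: [0.637, 0.1971, 0.0522]
tcp_rot: [3.141, -0.0, 1.581]
ft_force: [-4.1, -0.3, 11.4]
finger_gap: 0.043
```

```bash
python3 -m jog '[[[0,0,0],0],[[0,0,0],0],[[0,0,0],0],[[0,0,0],0],[[0,0,0],0],[[0,0,0],0]]' 0
python3 -m jog '[[[0,0,2],0],[[0,0,4],0],[[0,0,6],0],[[0,0,8],0],[[0,0,10],0],[[0,0,12],0],[[0,0,14],0],[[0,0,14],0]]'
python3 -m jog '[[[-2,1,0],0],[[-5,3,0],0],[[-8,6,0],0],[[-11,9,0],0],[[-13,12,0],0],[[-15,15,0],0],[[-15,15,0],0],[[-15,15,0],0]]'
python3 -c "
from h import *
p,d=camera('scene');cv2.imwrite('pics/s6.png',p)
i=camera_info('scene');u,v,W=world(d,i,i['extrinsics'])
for q in ([.641,-.0245],[.64,.0495],[.639,.1235],[.6375,.1975]): print(axis(W,np.array(q)),W[np.hypot(*(W[:,:2]-q).T)<.03,2].max())"
```

```text
t: 30.9
tool_pos: [0.6367, 0.1971, 0.0513]
tcp_rot: [-3.142, 0.0, 1.581]
ft_force: [-0.0, 0.4, -0.4]
finger_gap: 0.0853
t: 31.7
tool_pos: [0.6378, 0.1972, 0.194]
tcp_rot: [3.138, -0.001, 1.581]
ft_force: [0.2, -0.2, -0.3]
finger_gap: 0.0855
t: 32.5
tool_pos: [0.4861, 0.3475, 0.1908]
tcp_rot: [-3.141, 0.0, 1.583]
ft_force: [0.2, -0.8, -0.0]
finger_gap: 0.0856
(array([ 0.6392, -0.0244]), np.int64(347)) 0.10220018952574748
(array([0.637 , 0.0494]), np.int64(359)) 0.09919488995292805
(array([0.6371, 0.1228]), np.int64(360)) 0.09733273548176397
(array([0.6341, 0.198 ]), np.int64(355)) 0.10460012577582704
```

View pics/s6.png

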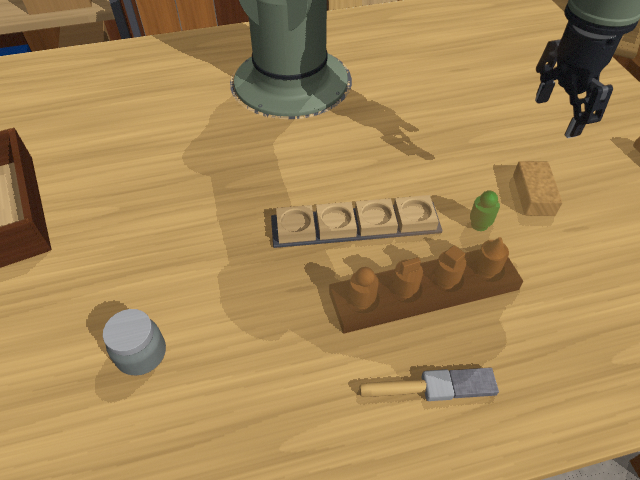

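The sanding rack is empty. On the plank, the robot's right to left (image left to right), stand ball (363,288), tongue (407,278), square (452,266) and spire (493,258), all upright. The jar at (135,342) and the green finial at (486,210) haven't moved, and the gripper is clear.

```bash
python3 -c "
from station import *
print(finish_job(), observe()['t'])"
```

```text
the job is handed in; nothing more can be done
the job is handed in; nothing more can be done
```

All four finials now stand in the finishing rack in reverse order. From the robot's right to left they are ball, tongue, square and spire. The job is handed in, finished at about 33 s of the 112 s allowed. The hand-in reports no verdict.

- **Seating:** each finial touched its pocket floor with 8–13 N at the expected height before I released it. The final picture shows all four upright, with axes within about 4 mm of the pocket centres. The pockets have 10 mm of slack all round.
- **Heights:** the tops measured 2–3 mm above nominal. The camera read the ball and square finials 3 mm high before they were moved too, so I take this as camera error.
- **Forces:** the highest wrist force in the move readouts was about 15 N.
- **Bystanders:** the wax jar and the green look-alike were not touched. No check failed.

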